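# Clamp an offcut in the cam jig

### The arm

A 7-joint arm with a two-finger parallel gripper is mounted at the origin on a cart in front of the work surface, level with it; the furniture and walls round the work are solid. World frame = base frame: x ahead of the robot, y to its left, z up, the work surface at z = 0. Lengths are in m, angles in rad, forces in N, time in s.
With the tool pointing down it reaches from about 0.4 to 0.85 m from the base axis. Payload 10.4 kg.
Tool frame: the origin (TCP) lies midway between the tips of the shut fingers; the grasp point (between the pads) lies 19 mm behind it; z points along the fingers, y is the direction in which the jaws open and shut (so a half turn about z gives the same grasp; the last joint's range is limited). The gripper opens to 85 mm and grips with 20 to 120 N. Pads are 22 mm wide; open, the fingers measure 114 mm over their backs; the gripper's body (76 mm by 85 mm) begins 54 mm behind the grasp point. The pads swing forward as they close: fully open they stand 13 mm farther back than shut.
Start: joints at [1.175, 0.332, -0.065, 1.46, 0.022, 1.35, -0.088], TCP at [0.228, -0.582, 0.231] pointing down, gripper open.
Joint ranges: [-2.6, 2.6], [-0.5, 2.12], [-1.47, 1.34], [0.16, 2.42], [-1.27, 4.41], [0.06, 2.06], [-2.6, 2.6]. Speed limits (rad/s): [2.22, 2.22, 2.79, 2.79, 3.14, 3.14, 3.14].

### API

Orientations are given as a rotation vector (axis times angle).
In Python, from rig import observe, camera, hand_in gives the robot as it stands.
- The arm moves only by the shell command python3 -m creep 'ROWS' [FORCE]. ROWS is JSON, a list that holds one entry, the list of rows, each a list of 7 numbers: the shift along the tool's x, y, z in cm, then the turn, a rotation vector about the tool's x, y, z in rad, then the opening in per cent of the stroke, from 0 (shut) to 100 (fully open). A call has 1 to 20 rows; each row shifts and turns the commanded pose from where the row before left it, along the tool's axes as they then stand; what a row does not reach is not made up. A row lasts 1/8 s, in which the tool goes at most 62.5 mm and 10.7 degrees, less where a joint would pass 70% of its speed; a pose out of reach is approached as far as the arm can. A call with a gripper value outside its range is refused whole. The fingers move at their own pace and stop on an object; FORCE is the grip in N (left out, the last holds). Time passes only in rows, so rows that do not move let the fingers close. It gives the time, the measured TCP pose, the force and the opening at its end, in the units of the state.
- observe(): the state, without advancing time (a new reading comes with each control period).
- camera(name): name is "scene" or "side" or "wrist"; returns a dict with "frame" (400x640x3 uint8, blue, green, red), "fovy" (degrees; the focal length in pixels is half the picture's height over the tangent of half this angle, whatever the lens; pixels are square), "cx", "cy" (the principal point, pixels), "extrinsics" (4x4, takes a point from world to camera coordinates); the wrist camera has in their place "hand_eye" (4x4, takes a point from camera to tool coordinates, whose origin is the TCP and whose axes are the flange's). Camera axes: x right, y down, z forward; pixel columns grow to the right and rows downward; lengths in m; the calibration is good to about 2 mm. A picture is of the moment at which its call begins: read the wrist's pose just before it. There is no depth.
- hand_in(): hands the job in, once; it reports no verdict.
The state is a dict: "clock": time; "joint_positions": joint angles; "qvel": joint speeds; "tau": joint torques, N m; "position": TCP position; "tcp_rot": TCP orientation; "contact_force": force on the tool from outside, world axes, zero at the start; "ft_torque": the same for the moment, N m; "finger_gap": finger opening in m.
Only numpy, scipy, OpenCV 4.12 (cv2) and the standard library are available. Lean on these libraries where they do the work, as an engineer would, in place of code of your own. Each camera call takes 0.05 s, during which the arm holds its last target.

### The job

Make the dark wooden offcut ready for work in the clamping jig: with a fingertip, slide it along the jig until its end is against the end stop, then push the arm of the cam lever round with one finger as far as it goes, so that the cam presses the offcut tight against the fence strip. Only push: do not lift or tip the offcut, and leave the wax tin, the sanding block and the tape measure where they are.

Things in the scene. Friction and masses are not known exactly. Their poses are not given: they have to be found in the camera images.
- jig: fixed clamping jig: plywood base board 205 x 275 x 12 mm, flat on the bench. Origin on its underside, straight below the cam's axle; z up. The base spans x -60 to 145 and y -155 to 120 mm. A wooden fence (strip on springs before a fixed rail) runs along y at its +x side and a wooden end stop stands at the fence's +y end; both reach 46 mm above the bench. A steel pin 8 mm thick at (12, -65) mm, as high as the arm, marks the arm's end of travel
- fence_face (a point): point on the working face of the fence strip, a wooden strip 230 mm long; the face lies at jig x = 99 mm, runs along jig y (-150 to 80 mm) and faces jig -x, towards the cam; the point is at jig (99, 0, 29) mm. The strip sits on stiff springs (about 5 N per mm) and gives some 2 mm when the cam is home
- end_stop (a point): middle of the end stop's working face, which faces jig -y; at jig (65, 85, 29) mm
- workpiece_centre (a point): centre of the loose offcut, a dark wooden block 140 mm long, 70 wide and 45 high, 0.2 to 0.4 kg, lying on the jig's base between fence and cam, its top 57 mm above the bench. Its length is nearly along the fence (within 2 degrees). It starts 30 to 50 mm short of the end stop and 4 to 7 mm off the fence. The point's x axis runs along its length, z up
- cam_lever (a joint): angle of the cam lever in rad about its upright axle, growing anticlockwise seen from above. At 0 the arm points to 150 degrees in the jig frame (from jig +x towards +y), at its mechanical end, 2.1, to 270 degrees (jig -y). It starts open, 0 to 0.5. About 2 N at the knob turns it, some 6 N from 1.9 on, where the cam bites; let go, it stays, or springs back under 0.05
- lever_knob (a point): centre of the ball knob, 25 mm across, at the end of the lever's arm, 125 mm from the axle and 50 mm above the bench. The arm is a round wooden bar 16 mm thick at that same height, free underneath except for the base board
- cam_axle (a point): point on the lever's upright axle, at the height of the arm (50 mm above the bench). The cam below the arm is an eccentric disc 52 mm across, 14 to 42 mm above the bench
- wax: wax tin, 69 mm across and 36 mm high, standing by the jig; to be left alone. Origin at the centre of its underside
- sand_block: sanding block, 64 x 115 x 36 mm, lying by the jig; to be left alone. Origin at the centre of its underside
- measure: tape measure, 37 x 92 x 64 mm, standing by the jig; to be left alone. Origin at the centre of its underside

How it is judged:
On the way, in this order (a step that is already met when the one before it is completed fails the run):
1. the offcut's end is against the end stop (gap under 3 mm) while the lever is still open (y of workpiece_centre in the frame of jig above 0.012 m and value of joint cam_lever below 1 rad), for 0.1 s.
2. the lever has been pushed round to its end (within 0.12 rad) (value of joint cam_lever above 1.98 rad), for 0.2 s.
At the end, for the whole second after the job is handed in: The lever stands within 0.12 rad of its end and the cam presses on the offcut with more than 3 N; the offcut lies flat on the base, against the fence (within 2 mm and 0.03 rad) with its end within 4 mm of the end stop, at rest (value of joint cam_lever above 1.98 rad and contact force between cam_lever and workpiece above 3 N and y of workpiece_centre in the frame of jig above 0.011 m and x of workpiece_centre in the frame of jig above 0.062 m and angle between the x axis of workpiece_centre and the y axis of jig, either way round below 0.03 rad and z of workpiece_centre in the frame of jig below 0.037 m and linear speed of workpiece below 0.01 m/s); the robot touches nothing.
It fails at once if the offcut is lifted (z of workpiece_centre in the frame of jig above 0.044 m).
It fails at once if the offcut is tipped (angle between workpiece_centre's own z axis and vertical above 0.15 rad).
It fails at once if the wax tin is moved more than 15 mm (distance of wax from where it was at the start of the episode above 0.015 m).
It fails at once if the sanding block is moved more than 15 mm (distance of sand_block from where it was at the start of the episode above 0.015 m).
It fails at once if the tape measure is moved more than 15 mm (distance of measure from where it was at the start of the episode above 0.015 m).
It also fails if it takes over 56 s, if anything falls off the work surface, if the arm or the gripper's body presses on something with over 40 N, if the wrist force passes 120 N, or if a joint passes its speed limit or range.

## Working session

There is one attempt and no reset: what is moved stays moved. The work goes in short steps, Python scripts to look and compute and a shell command to move; the robot and the scene stay as the last step left them, time stands still between calls to the robot, and variables do not carry over. Pictures are saved under pics/ and viewed, and the job is handed in when it is done.

```bash
ls; mkdir -p pics; cat > h.py <<'E'
import numpy as np, cv2
from rig import observe, camera
from scipy.spatial.transform import Rotation as R
def snap(n,f):
    c=camera(n); cv2.imwrite('pics/'+f,c['frame']); np.savez('pics/'+f+'.npz',**{k:v for k,v in c.items()}); return c
def ray(c,u,v):
    f=c['frame'].shape[0]/2/np.tan(np.radians(float(c['fovy']))/2)
    d=np.array([(u-float(c['cx']))/f,(v-float(c['cy']))/f,1.])
    E=np.array(c['extrinsics']); Rm=E[:3,:3]; o=-Rm.T@E[:3,3]
    return o,Rm.T@d
def plane(c,u,v,z):
    o,d=ray(c,u,v); return o+d*(z-o[2])/d[2]
def proj(c,p):
    f=c['frame'].shape[0]/2/np.tan(np.radians(float(c['fovy']))/2)
    E=np.array(c['extrinsics']); q=E[:3,:3]@np.array(p)+E[:3,3]
    return f*q[0]/q[2]+float(c['cx']),f*q[1]/q[2]+float(c['cy'])
E
python3 - <<'E'
from h import *
for n in('scene','side','wrist'):
    c=snap(n,n+'0.png'); print(n,c['fovy'],c['cx'],c['cy'],np.round(c.get('extrinsics',c.get('hand_eye')),3))
s=observe();print(s)
E
```

```text
pics
scene 43.96534685732806 319.99120120083245 196.643924138708 [[-0.906 -0.423  0.011  0.439]
 [-0.26   0.536 -0.803  0.225]
 [ 0.334 -0.73  -0.596  0.869]
 [ 0.     0.     0.     1.   ]]
side 46.272416912258585 322.71631829863105 202.42983455100352 [[-0.847 -0.532 -0.001  0.434]
 [-0.22   0.353 -0.909  0.198]
 [ 0.484 -0.77  -0.416  0.735]
 [ 0.     0.     0.     1.   ]]
wrist 65.17801818880989 321.3453943918488 198.3133456208015 [[ 0.001 -0.958 -0.286  0.073]
 [ 1.     0.001 -0.     0.   ]
 [ 0.001 -0.286  0.958 -0.143]
 [ 0.     0.     0.     1.   ]]
{'clock': 0.15, 'joint_positions': array([ 1.17539384,  0.33269824, -0.06469776,  1.46073878,  0.02160609,
        1.34991445, -0.08851094]), 'qvel': array([ 1.41664540e-03, -2.24240940e-03,  3.69877321e-05, -2.80766713e-03,
        9.13190873e-04,  1.18921089e-03, -8.28639191e-05]), 'tau': array([ 5.13145023e-04, -6.25834751e+01,  4.91917098e-02, -3.91852820e+01,
        1.62732677e-02,  7.55526067e-03,  3.21806688e-06]), 'position': array([ 0.22753473, -0.58180506,  0.23072107]), 'tcp_rot': array([-3.08615526e+00, -5.82027662e-01,  3.91385509e-04]), 'contact_force': array([-0.01809503,  0.46837963,  0.14711391]), 'ft_torque': array([0.01161575, 0.00370659, 0.01216339]), 'finger_gap': 0.08520154869312113}
```

View pics/scene0.png

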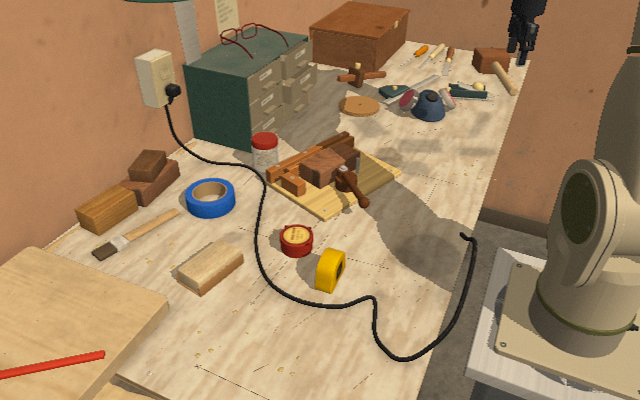

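View pics/side0.png

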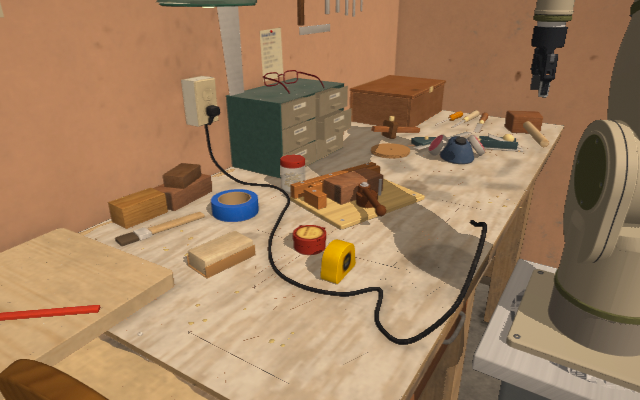

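View pics/wrist0.png

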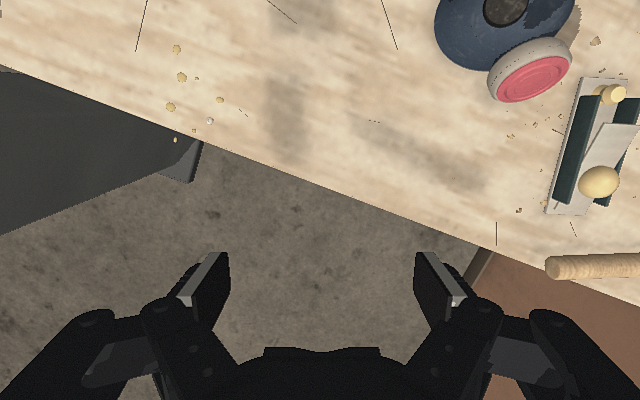

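The jig is around (330,178) in scene and (355,193) in side; the arm stands clear of it. I'll zoom in for corners.

```bash
python3 - <<'E'
import cv2
a=cv2.imread('pics/scene0.png')[120:230,250:410]; cv2.imwrite('pics/scene0z.png',cv2.resize(a,None,fx=5,fy=5,interpolation=cv2.INTER_CUBIC))
a=cv2.imread('pics/side0.png')[145:235,280:440]; cv2.imwrite('pics/side0z.png',cv2.resize(a,None,fx=5,fy=5,interpolation=cv2.INTER_CUBIC))
E
```

```text
(no output)
```

View pics/scene0z.png

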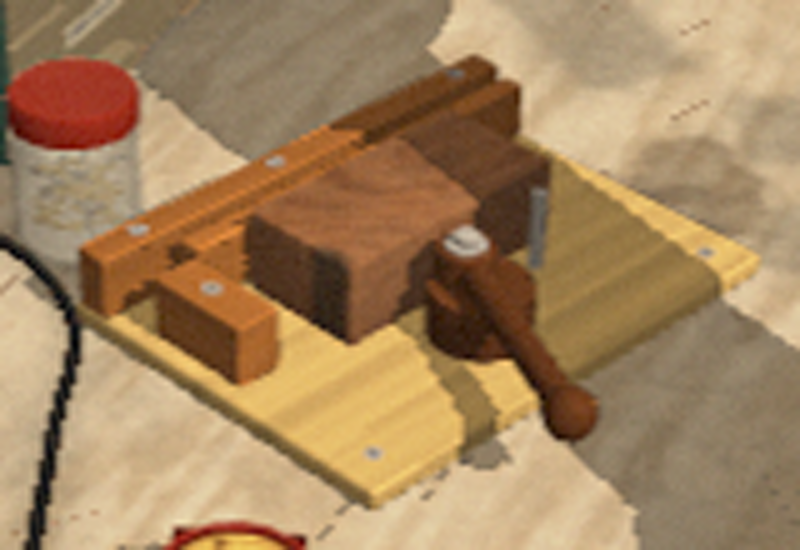

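View pics/side0z.png

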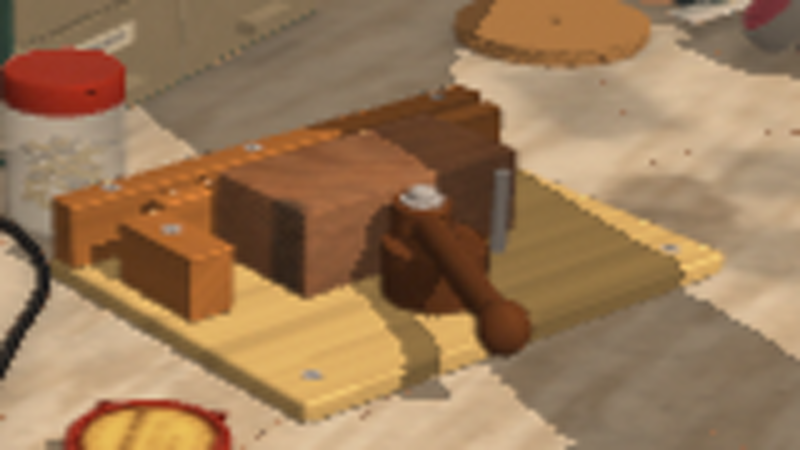

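```bash
cat >> h.py <<'E'
def load(f):
    return dict(np.load('pics/'+f+'.npz'))
E
python3 - <<'E'
from h import *
from scipy.optimize import least_squares
S=load('scene0.png');D=load('side0.png')
s=lambda u,v:(250+(u+.5)/5-.5,120+(v+.5)/5-.5)
d=lambda u,v:(280+(u+.5)/5-.5,145+(v+.5)/5-.5)
obs=[]
for c,m,L in((S,s,[((-60,120,12),(373,494)),((-60,-155,12),(762,258)),((145,120,12),(82,309)),((-60,120,0),(375,508))]),
             (D,d,[((-60,120,12),(305,408)),((-60,-155,12),(724,252)),((145,120,12),(52,266)),((-60,120,0),(306,422))])):
    for P,uv in L:
        obs.append((c,P,m(*uv)))
        print(P,np.round(plane(c,*m(*uv),P[2]/1000),4))
def T(p,P):
    P=np.array(P)/1000; c_,s_=np.cos(p[2]),np.sin(p[2])
    return np.array([p[0]+c_*P[0]-s_*P[1],p[1]+s_*P[0]+c_*P[1],P[2]])
def res(p): return np.ravel([np.array(proj(c,T(p,P)))-uv for c,P,uv in obs])
best=min((least_squares(res,[.4,-.1,y]) for y in(0,1.5,3,-1.5)),key=lambda r:r.cost)
p=best.x; print(p,np.degrees(p[2]),np.round(res(p),1))
np.save('jig.npy',p)
def inv(q): 
    q=q[:2]-p[:2];c_,s_=np.cos(p[2]),np.sin(p[2]); return np.round(1000*np.array([c_*q[0]+s_*q[1],-s_*q[0]+c_*q[1]]),1)
# knob, offcut top corners
for c,m,k,cs in((S,s,(571,412),[(248,222),(350,270),(475,200),(550,158)]),(D,d,(503,327),[(215,180),(305,212),(516,150)])):
    print('knob',inv(plane(c,*m(*k),.05)))
    for q in cs: print('off',inv(plane(c,*m(*q),.057)))
for P in [(0,-200,50),(65,-130,57),(0,0,50),(12,-65,50)]: print(P,T(p,P))
for n,(c,m,q) in dict(wax=(S,lambda u,v:(u,v),(296,234)),tape=(S,lambda u,v:(u,v),(330,262))).items(): print(n,plane(c,*q,.036))
E
```

```text
(-60, 120, 12) [ 0.5057 -0.0679  0.012 ]
(-60, -155, 12) [ 0.409  -0.3214  0.012 ]
(145, 120, 12) [ 0.6905 -0.1351  0.012 ]
(-60, 120, 0) [ 0.5068 -0.0729  0.    ]
(-60, 120, 12) [ 0.5067 -0.065   0.012 ]
(-60, -155, 12) [ 0.4131 -0.324   0.012 ]
(145, 120, 12) [ 0.6904 -0.1305  0.012 ]
(-60, 120, 0) [ 0.511  -0.0736  0.    ]
[ 0.52029174 -0.20091152 -0.35497783] -20.33873128527302 [-0.1  0.1  0.  -0.9 -1.9 -1.6 -0.6  1.5  1.  -0.3  1.3  0.1 -0.5 -1.8
  0.7  1.7]
knob [-112.1   52.1]
off [86.5 57.8]
off [24.2 51.4]
off [ 25.6 -34.2]
off [ 26.5 -89.3]
knob [-109.8   53.6]
off [87.5 59.2]
off [29.1 50.2]
off [ 26.6 -86.1]
(0, -200, 50) [ 0.45077782 -0.38844236  0.05      ]
(65, -130, 57) [ 0.53605521 -0.34539859  0.057     ]
(0, 0, 50) [ 0.52029174 -0.20091152  0.05      ]
(12, -65, 50) [ 0.50895156 -0.26602988  0.05      ]
wax [0.52423354 0.02932513 0.036     ]
tape [0.42936751 0.07316265 0.036     ]
```

Jig found at about (0.520, -0.201), yaw -20.3°, with residuals under 2 px. The lever is at about 0.07 rad and the offcut's near end at jig y ≈ -87. Next I turn so that tool x = jig +y and tool y = jig +x, then move above the spot behind the offcut.

```bash
python3 -m creep '[[[0,0,0,0,0,-0.169,0],[0,0,0,0,0,-0.169,0],[0,0,0,0,0,-0.169,0],[0,0,0,0,0,-0.168,0],[0,0,0,0,0,-0.168,0],[3.4,2,0,0,0,0,0],[3.4,2,0,0,0,0,0],[3.4,2,0,0,0,0,0],[3.4,2,0,0,0,0,0],[3.4,2,0,0,0,0,0],[3.4,2,0,0,0,0,0],[3.4,2,0,0,0,0,0],[3.4,2,0,0,0,0,0],[3.4,2,0,0,0,0,0],[3.4,2,0,0,0,0,0],[0,0,0,0,0,0,0],[0,0,0,0,0,0,0]]]'
cat > jf.py <<'E'
from h import *
p=np.load('jig.npy')
def inv(q):
    z=q[2]*1000;q=np.array(q[:2])-p[:2];c_,s_=np.cos(p[2]),np.sin(p[2]); return np.round(np.r_[1000*np.array([c_*q[0]+s_*q[1],-s_*q[0]+c_*q[1]]),z],1)
def st():
    s=observe(); Rm=R.from_rotvec(s['tcp_rot']).as_matrix()
    print('t',s['clock'],'jig',inv(s['position']),'toolx yaw rel jig-y deg',round(np.degrees(np.arctan2(Rm[1,0],Rm[0,0])-p[2])-90,1),'F',np.round(s['contact_force'],1),'zaxis',np.round(Rm[:,2],3),'gap',round(s['finger_gap'],3),np.round(s['joint_positions'],2))
    return s
def wcam(f):
    s=observe(); c=snap('wrist',f)
    M=np.eye(4);M[:3,:3]=R.from_rotvec(s['tcp_rot']).as_matrix();M[:3,3]=s['position']
    c['extrinsics']=np.linalg.inv(M@np.array(c['hand_eye'])); np.savez('pics/'+f+'.npz',**c); return c
E
python3 -c "
from jf import *
st(); wcam('w1.png')"
```

```text
clock: 2.28
position: [0.5328, -0.3333, 0.231]
tcp_rot: [-2.579, -1.794, 0.001]
contact_force: [0.2, -0.6, -0.2]
finger_gap: 0.0003
t 2.275 jig [  57.8 -119.8  231. ] toolx yaw rel jig-y deg -0.0 F [ 0.2 -0.6 -0.2] zaxis [-0.001 -0.    -1.   ] gap 0.0 [ 0.77  0.37 -0.38  1.44  0.14  1.37  0.04]
```

View pics/w1.png

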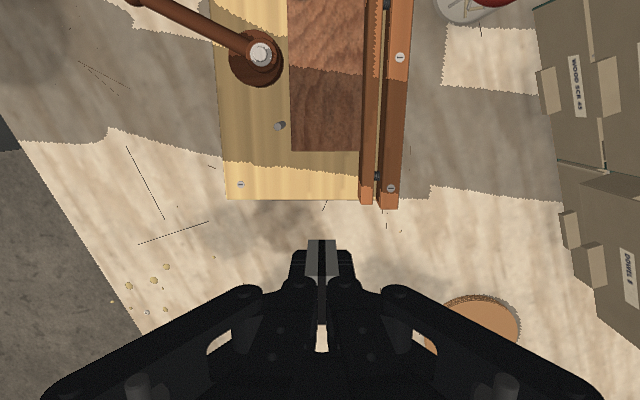

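The wrist view shows the jig nearly square to the tool: offcut end at (292–360,151), pin at (281,125), axle at (261,54), strip left edge at about (360,204), board corner at (228,198).

```bash
python3 -c "
from jf import *
c=load('w1.png')
for n,u,v,z in [('board corner',228,198,.012),('pin top',282,123,.058),('axle screw',261,54,.062),('off corner L',291,151,.057),('off far L',289,5,.057),('off R (base)',359,151,.012),('strip end L',361,204,.046),('strip end R',374,205,.046),('strip far L',369,5,.046)]: print(n,inv(plane(c,u,v,z)))
"
```

```text
board corner [ -54.9 -154.6   12. ]
pin top [ 19.1 -64.   58. ]
axle screw [ 2.6 -2.4 62. ]
off corner L [ 27.1 -91.6  57. ]
off far L [28.9 38.4 57. ]
off R (base) [101.2 -97.9  12. ]
strip end L [ 101.3 -151.3   46. ]
strip end R [ 115.7 -152.4   46. ]
strip far L [101.7  41.4  46. ]
```

```bash
python3 -c "
import numpy as np
p=np.load('jig.npy');c,s=np.cos(p[2]),np.sin(p[2]);p[:2]+=[.003*c+.001*s,.003*s-.001*c];np.save('jig.npy',p);print(p)"
python3 -m creep '[[[0,0.4,4,0,0,0,0],[0,0,4,0,0,0,0],[0,0,4,0,0,0,0],[0,0,4,0,0,0,0],[0,0,2.5,0,0,0,0],[0,0,1.5,0,0,0,0],[0,0,0,0,0,0,0],[0,0,0,0,0,0,0]]]'; python3 -c "
from jf import *
st()
for n in ('scene','side'): snap(n,n+'1.png')
a=cv2.imread('pics/scene1.png')[100:230,250:410]; cv2.imwrite('pics/scene1z.png',cv2.resize(a,None,fx=4,fy=4))
"
```

```text
[ 0.52275713 -0.20289188 -0.35497783]
clock: 3.32
position: [0.5377, -0.3349, 0.0326]
tcp_rot: [2.578, 1.793, 0.001]
contact_force: [0.8, -0.1, 0.4]
finger_gap: 0.0002
t 3.325 jig [  59.9 -118.6   32.6] toolx yaw rel jig-y deg -0.0 F [ 0.8 -0.1  0.4] zaxis [ 0.002 -0.001 -1.   ] gap 0.0 [ 0.75  0.55 -0.35  1.62  0.21  1.01 -0.02]
```

View pics/scene1z.png

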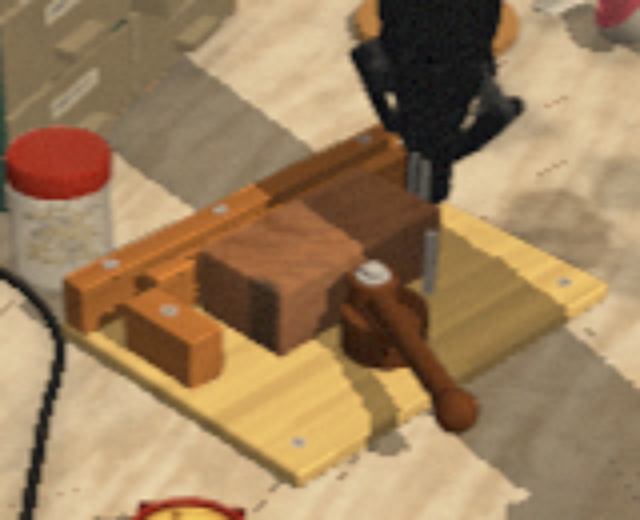

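The finger stands behind the offcut's end, clear of fence and pin. Pushing along jig +y, slowly.

```bash
python3 -m creep '[[[0.6,0,0,0,0,0,0],[0.6,0,0,0,0,0,0],[0.6,0,0,0,0,0,0],[0.5,0,0,0,0,0,0],[0.5,0,0,0,0,0,0],[0.5,0,0,0,0,0,0],[0.5,0,0,0,0,0,0],[0.3,0,0,0,0,0,0],[0,0,0,0,0,0,0]]]'; python3 -c "
from jf import *
st()
for n in ('scene','side'): snap(n,n+'2.png')
a=cv2.imread('pics/scene2.png')[100:230,250:410]; cv2.imwrite('pics/scene2z.png',cv2.resize(a,None,fx=4,fy=4))
"
```

```text
clock: 4.55
position: [0.5516, -0.2951, 0.0312]
tcp_rot: [-2.578, -1.795, -0.001]
contact_force: [0.8, 0.9, 0.5]
finger_gap: -0.0001
t 4.55 jig [ 59.1 -76.4  31.2] toolx yaw rel jig-y deg 0.0 F [0.8 0.9 0.5] zaxis [ 0.     0.001 -1.   ] gap -0.0 [ 0.7   0.54 -0.36  1.64  0.22  1.   -0.09]
```

View pics/scene2z.png

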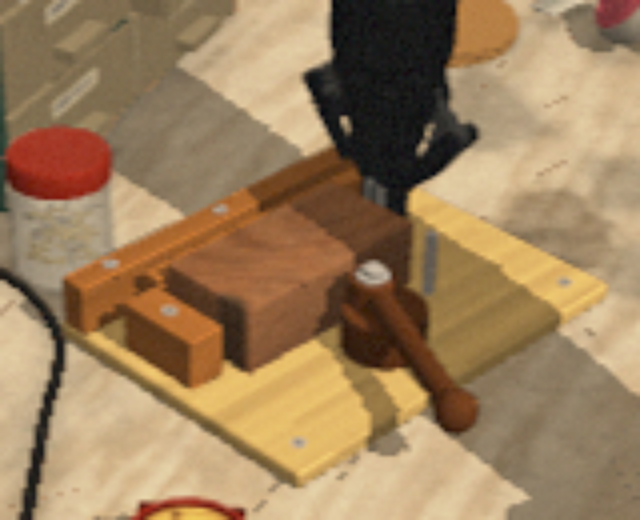

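The offcut moved toward the stop (its end now near (200,300) in the zoom) and about 10 mm is left.

```bash
python3 -m creep '[[[0.4,0,0,0,0,0,0],[0.3,0,0,0,0,0,0],[0.2,0,0,0,0,0,0],[0,0,0,0,0,0,0]]]'; python3 -m creep '[[[0.1,0,0,0,0,0,0],[0.1,0,0,0,0,0,0],[0,0,0,0,0,0,0]]]'; python3 -c "
from jf import *
st()"
```

```text
clock: 5.15
position: [0.5546, -0.287, 0.0313]
tcp_rot: [-2.578, -1.795, -0.0]
contact_force: [-0.5, 0.6, -0.2]
finger_gap: 0.0002
clock: 5.52
position: [0.5545, -0.2868, 0.0314]
tcp_rot: [2.579, 1.792, -0.002]
contact_force: [-2.2, -4.6, 0.0]
finger_gap: 0.0001
t 5.525 jig [ 59.  -67.7  31.4] toolx yaw rel jig-y deg -0.1 F [-2.2 -4.6  0. ] zaxis [-0.001 -0.001 -1.   ] gap 0.0 [ 0.69  0.54 -0.36  1.64  0.22  1.   -0.11]
```

```bash
python3 -m creep '[[[0.1,0,0,0,0,0,0],[0.1,0,0,0,0,0,0],[0,0,0,0,0,0,0]]]'; python3 -c "
from jf import *
st()
for n in ('scene','side'): snap(n,n+'3.png')
a=cv2.imread('pics/scene3.png')[130:210,260:360]; cv2.imwrite('pics/scene3z.png',cv2.resize(a,None,fx=7,fy=7,interpolation=2))
"
```

```text
clock: 5.9
position: [0.5544, -0.2867, 0.0314]
tcp_rot: [2.58, 1.79, -0.005]
contact_force: [-5.0, -9.6, 0.9]
finger_gap: -0.0003
t 5.9 jig [ 58.8 -67.6  31.4] toolx yaw rel jig-y deg -0.2 F [-5.  -9.6  0.9] zaxis [-0.002 -0.003 -1.   ] gap -0.0 [ 0.68  0.54 -0.36  1.65  0.22  1.   -0.11]
```

View pics/scene3z.png

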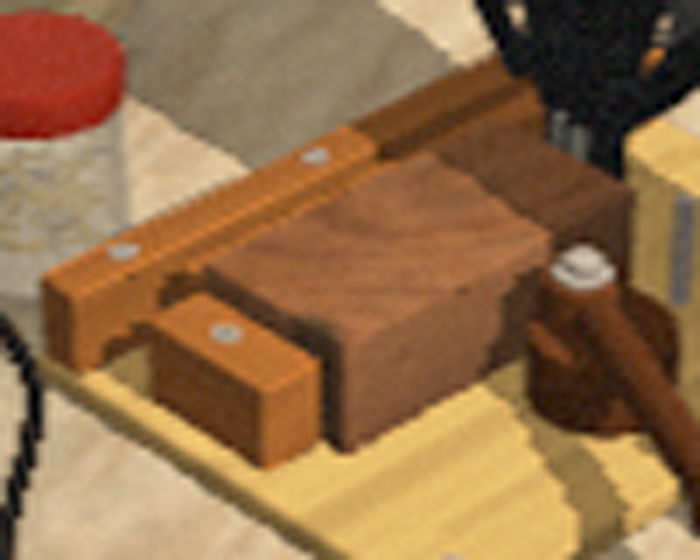

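The stop holds: the push stalled at 11 N with no further motion, and the picture shows the end at the stop. I back off, lift, and go to the trailing side of the lever arm (jig about (-74, 66)).

```bash
python3 -m creep '[[[-0.6,0,0,0,0,0,0],[-1,0,0,0,0,0,0],[-0.4,0,0,0,0,0,0],[0,0,-4,0,0,0,0],[0,0,-5,0,0,0,0],[0,0,-4,0,0,0,0],[3,-2.6,0,0,0,0,0],[3,-2.6,0,0,0,0,0],[3,-2.6,0,0,0,0,0],[3,-2.6,0,0,0,0,0],[3,-2.7,0,0,0,0,0],[0,0,0,0,0,0.15,0],[0,0,0,0,0,0.15,0],[0,0,0,0,0,0.14,0],[0,0,0,0,0,0,0]]]'; python3 -c "
from jf import *
st(); wcam('w4.png')
for n in ('scene','side'): snap(n,n+'4.png')"
```

```text
clock: 7.88
position: [0.4783, -0.116, 0.1614]
tcp_rot: [2.907, 1.19, 0.0]
contact_force: [-0.3, -0.3, -0.3]
finger_gap: -0.0004
t 7.875 jig [-71.9  66.1 161.4] toolx yaw rel jig-y deg -25.1 F [-0.3 -0.3 -0.3] zaxis [ 0. -0. -1.] gap -0.0 [ 0.59  0.13 -0.48  1.87  0.06  1.16 -0.7 ]
```

View pics/w4.png

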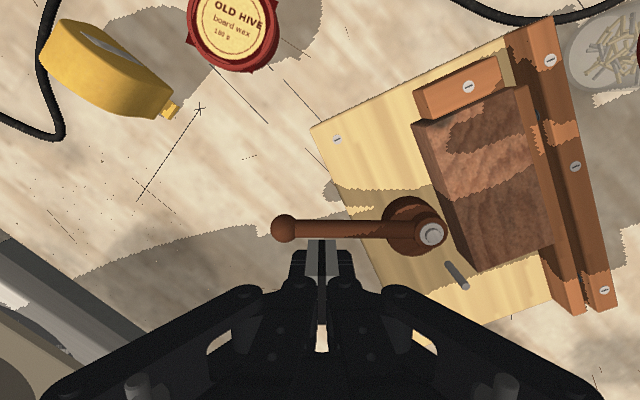

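View pics/scene4.png

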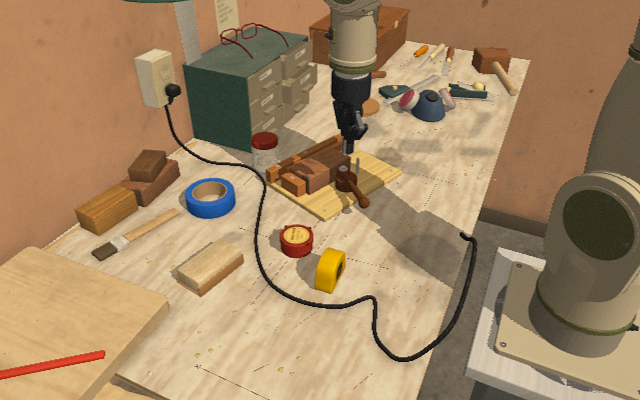

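The wrist view shows the offcut against the end stop (contact line near (470,110)), lever knob at (284,229), axle at (432,233), and the tin and tape well away at the top left.

```bash
python3 -c "
from jf import *
c=load('w4.png')
k=inv(plane(c,284,229,.05)); a=inv(plane(c,432,233,.062)); m=inv(plane(c,350,220,.05)); m2=inv(plane(c,350,239,.05))
print(k,a,m,m2,np.degrees(np.arctan2(k[1],k[0])),np.hypot(*k[:2]))
print([inv(plane(c,*q,z)) for q,z in (((312,127),.012),((415,122),.057),((480,271),.057),((552,243),.057),((455,265),.058))])
print(proj(load('scene4.png'),observe()['position']))
"
```

```text
[-114.5   51.9   50. ] [-0.7  0.  62. ] [-58.9  35.1  50. ] [-66.1  18.8  50. ] 155.61639624875883 125.71340421768873
[array([-56.8, 118.2,  12. ]), array([18.9, 90.1, 57. ]), array([ 26.5, -55.2,  57. ]), array([ 90.6, -55.3,  57. ]), array([  8.1, -39.4,  58. ])]
(np.float64(347.2816271434082), np.float64(152.23357631266975))
```

```bash
python3 -m creep '[[[0,0,4,0,0,0,0],[0,0,4,0,0,0,0],[0,0,3,0,0,0,0],[0,0,2,0,0,0,0],[0,0,0,0,0,0,0],[0,0,0,0,0,0,0]]]'; python3 -c "
from jf import *
st()"
python3 -m creep '[[[-0.4,0,0,0,0,0,0],[-0.4,0,0,0,0,0,0],[-0.3,0,0,0,0,0,0],[-0.94,-0.15,0,0,0,-0.1,0],[-0.94,-0.15,0,0,0,-0.1,0],[-0.94,-0.15,0,0,0,-0.1,0],[-0.94,-0.15,0,0,0,-0.1,0],[0,0,0,0,0,0,0]]]'; python3 -c "
from jf import *
s=st(); q=inv(s['position']); print(np.hypot(*q[:2]),np.degrees(np.arctan2(q[1],q[0])))
wcam('w5.png')"
```

```text
clock: 8.78
position: [0.4788, -0.1162, 0.0322]
tcp_rot: [2.907, 1.189, 0.001]
contact_force: [0.1, -0.0, -0.3]
finger_gap: 0.0002
t 8.775 jig [-71.3  66.   32.2] toolx yaw rel jig-y deg -25.2 F [ 0.1 -0.  -0.3] zaxis [ 0.001 -0.    -1.   ] gap 0.0 [ 0.56  0.3  -0.46  1.99  0.17  0.89 -0.78]
clock: 9.78
position: [0.443, -0.1507, 0.0315]
tcp_rot: [2.615, 1.74, 0.0]
contact_force: [-0.3, 0.1, 0.6]
finger_gap: 0.0001
t 9.775 jig [-92.9  21.2  31.5] toolx yaw rel jig-y deg -2.4 F [-0.3  0.1  0.6] zaxis [ 0. -0. -1.] gap 0.0 [ 0.69  0.26 -0.5   2.05  0.16  0.87 -0.3 ]
95.28824691429683 167.14509575779886
```

View pics/w5.png

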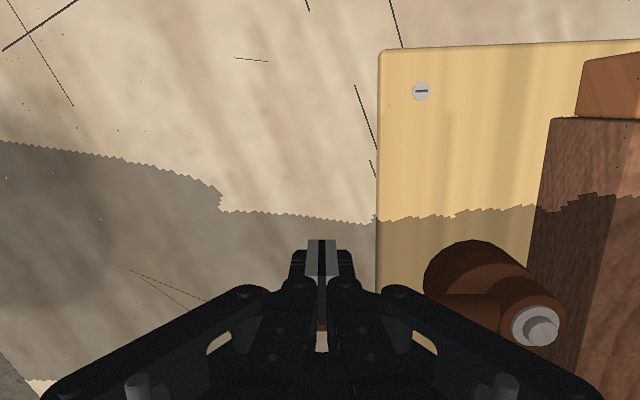

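The arm hub has turned and the bar is hidden just behind the fingers, being pushed at constant radius (95 mm). I continue round.

```bash
python3 -m creep '[[[-0.94,-0.15,0,0,0,-0.1,0],[-0.94,-0.15,0,0,0,-0.1,0],[-0.94,-0.15,0,0,0,-0.1,0],[-0.94,-0.15,0,0,0,-0.1,0],[-0.94,-0.15,0,0,0,-0.1,0],[-0.94,-0.15,0,0,0,-0.1,0],[-0.94,-0.15,0,0,0,-0.1,0],[-0.94,-0.15,0,0,0,-0.1,0],[-0.94,-0.15,0,0,0,-0.1,0],[-0.94,-0.15,0,0,0,-0.1,0],[0,0,0,0,0,0,0]]]'; python3 -c "
from jf import *
s=st(); q=inv(s['position']); print(np.hypot(*q[:2]),np.degrees(np.arctan2(q[1],q[0])))
for n in ('scene','side'): snap(n,n+'6.png')
a=cv2.imread('pics/scene6.png')[100:230,250:410]; cv2.imwrite('pics/scene6z.png',cv2.resize(a,None,fx=4,fy=4,interpolation=2))
"
```

```text
clock: 11.2
position: [0.4339, -0.2409, 0.0312]
tcp_rot: [-1.462, -2.78, -0.0]
contact_force: [0.0, 0.2, -0.9]
finger_gap: 0.0001
t 11.2 jig [-70.1 -66.5  31.2] toolx yaw rel jig-y deg 54.9 F [ 0.   0.2 -0.9] zaxis [-0.  0. -1.] gap 0.0 [ 0.94  0.33 -0.58  1.97  0.23  0.9   0.84]
96.62432405973145 -136.50964181835778
```

View pics/scene6z.png

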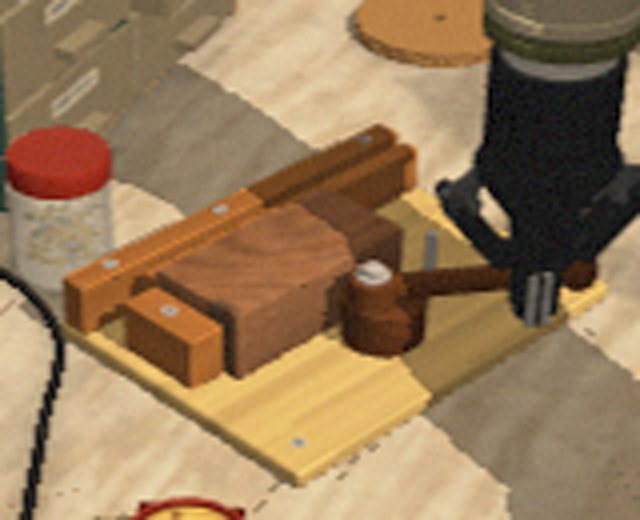

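The finger at (538,300) carries the arm, knob at (580,275), and the offcut is against the stop. The remaining travel is about 0.6 rad.

```bash
python3 -m creep '[[[-0.94,-0.15,0,0,0,-0.1,0],[-0.94,-0.15,0,0,0,-0.1,0],[-0.94,-0.15,0,0,0,-0.1,0],[-0.47,-0.09,0,0,0,-0.05,0],[-0.47,-0.09,0,0,0,-0.05,0],[-0.47,-0.09,0,0,0,-0.05,0],[-0.47,-0.09,0,0,0,-0.05,0],[0,0,0,0,0,0,0]]]'; python3 -c "
from jf import *
s=st(); q=inv(s['position']); print(np.hypot(*q[:2]),np.degrees(np.arctan2(q[1],q[0])))"
python3 -m creep '[[[-0.3,0,0,0,0,-0.03,0],[-0.3,0,0,0,0,-0.03,0],[0,0,0,0,0,0,0]]]'; python3 -c "
from jf import *
s=st(); q=inv(s['position']); print(np.hypot(*q[:2]),np.degrees(np.arctan2(q[1],q[0])))"
```

```text
clock: 12.3
position: [0.4612, -0.2775, 0.0309]
tcp_rot: [-0.727, -3.054, -0.001]
contact_force: [-4.4, 3.5, 4.0]
finger_gap: 0.0001
t 12.3 jig [-31.8 -91.3  30.9] toolx yaw rel jig-y deg 83.6 F [-4.4  3.5  4. ] zaxis [-0.002  0.001 -1.   ] gap 0.0 [ 1.    0.43 -0.64  1.86  0.31  0.95  1.32]
96.67952213369695 -109.20334467622375
clock: 12.68
position: [0.4656, -0.2807, 0.0308]
tcp_rot: [-0.636, -3.072, 0.0]
contact_force: [-8.4, 1.9, 6.1]
finger_gap: -0.0001
t 12.675 jig [-26.6 -92.8  30.8] toolx yaw rel jig-y deg 86.9 F [-8.4  1.9  6.1] zaxis [-0.004  0.001 -1.   ] gap -0.0 [ 1.    0.44 -0.65  1.85  0.32  0.96  1.38]
96.53703952369784 -105.99431089716053
```

```bash
python3 -m creep '[[[-0.25,0,0,0,0,-0.02,0],[-0.25,0,0,0,0,-0.02,0],[0,0,0,0,0,0,0]]]'; python3 -c "
from jf import *
st()"
python3 -m creep '[[[-0.25,0,0,0,0,0,0],[-0.2,0,0,0,0,0,0],[0,0,0,0,0,0,0]]]'; python3 -c "
from jf import *
st()"
```

```text
clock: 13.05
position: [0.4693, -0.2831, 0.0307]
tcp_rot: [-0.575, -3.083, 0.001]
contact_force: [-11.1, 1.4, 7.2]
finger_gap: 0.0
t 13.05 jig [-22.2 -93.8  30.7] toolx yaw rel jig-y deg 89.2 F [-11.1   1.4   7.2] zaxis [-0.006  0.    -1.   ] gap 0.0 [ 1.    0.46 -0.65  1.84  0.33  0.97  1.41]
clock: 13.42
position: [0.4717, -0.2842, 0.0304]
tcp_rot: [-0.575, -3.078, 0.001]
contact_force: [-20.2, 4.6, 14.5]
finger_gap: -0.0002
t 13.425 jig [-19.6 -94.   30.4] toolx yaw rel jig-y deg 89.2 F [-20.2   4.6  14.5] zaxis [-0.01   0.001 -1.   ] gap -0.0 [ 1.    0.46 -0.65  1.83  0.34  0.97  1.41]
```

```bash
python3 -m creep '[[[-0.2,0,0,0,0,0,0],[0,0,0,0,0,0,0]]]'; python3 -c "
from jf import *
st()
wcam('w7.png')
for n in ('scene','side'): snap(n,n+'7.png')
a=cv2.imread('pics/scene7.png')[100:230,250:410]; cv2.imwrite('pics/scene7z.png',cv2.resize(a,None,fx=4,fy=4,interpolation=2))
"
```

```text
clock: 13.68
position: [0.4719, -0.2844, 0.0303]
tcp_rot: [-0.575, -3.074, 0.001]
contact_force: [-29.5, 7.6, 23.3]
finger_gap: 0.0002
t 13.675 jig [-19.4 -94.1  30.3] toolx yaw rel jig-y deg 89.2 F [-29.5   7.6  23.3] zaxis [-0.014  0.002 -1.   ] gap 0.0 [ 1.    0.47 -0.65  1.82  0.34  0.98  1.41]
```

View pics/scene7z.png

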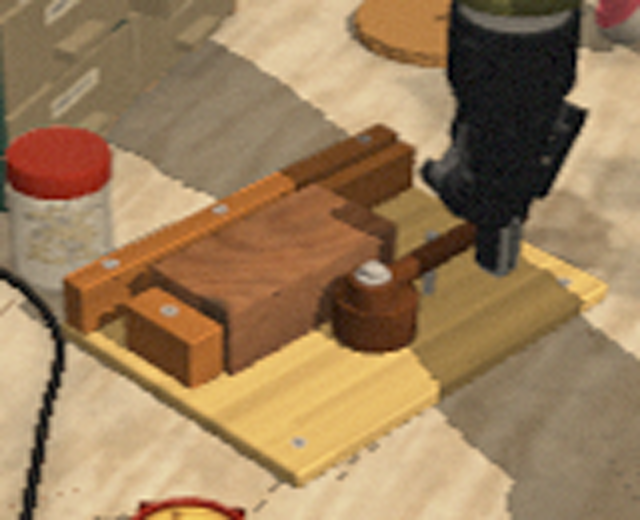

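The arm is against the pin at (430,245); force rises to 38 N with no motion, so it is at the end of travel. I back off and lift.

```bash
python3 -m creep '[[[0.5,0,0,0,0,0,0],[0.8,0,0,0,0,0,0],[1.2,0,0,0,0,0,0],[1,0,0,0,0,0,0],[0,0,-4,0,0,0,0],[0,0,-5,0,0,0,0],[0,0,-5,0,0,0,0],[3,0,-3,0,0,0,0],[4,0,-3,0,0,0,0],[0,0,0,0,0,0.15,0],[0,0,0,0,0,0.15,0],[0,0,0,0,0,0.15,0],[0,0,0,0,0,0.15,0],[0,0,0,0,0,0.15,0],[0,0,0,0,0,0.15,0],[0,0,0,0,0,0.15,0],[0,0,0,0,0,0.15,0],[0,0,0,0,0,0.15,0],[0,0,0,0,0,0.2,0],[0,0,0,0,0,0,0]]]'; python3 -c "
from jf import *
st()
wcam('w8.png')
for n in ('scene','side'): snap(n,n+'8.png')
a=cv2.imread('pics/scene8.png')[100:230,250:410]; cv2.imwrite('pics/scene8z.png',cv2.resize(a,None,fx=4,fy=4,interpolation=2))
"
```

```text
clock: 16.32
position: [0.3799, -0.2478, 0.2312]
tcp_rot: [2.557, 1.824, -0.001]
contact_force: [-0.5, -0.9, 0.6]
finger_gap: -0.0
t 16.325 jig [-118.4  -91.8  231.2] toolx yaw rel jig-y deg 1.3 F [-0.5 -0.9  0.6] zaxis [-0. -0. -1.] gap -0.0 [ 1.24 -0.01 -0.74  1.86 -0.01  1.3   0.17]
```

View pics/scene8z.png

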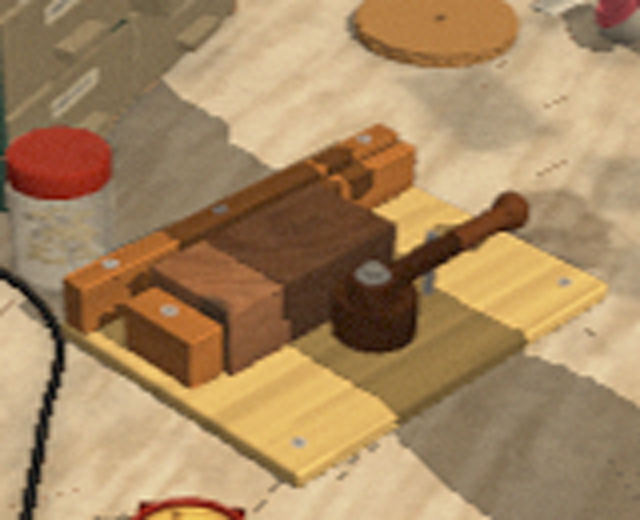

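View pics/w8.png

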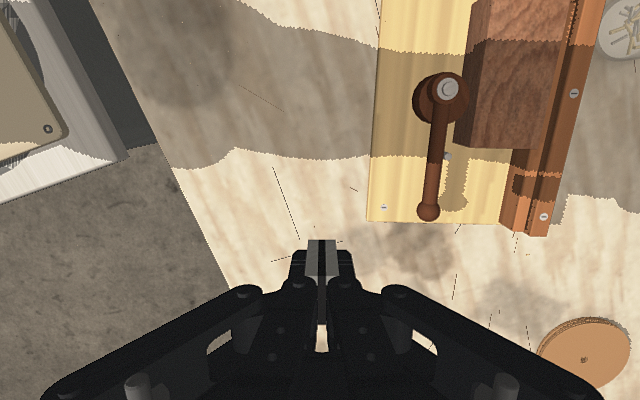

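```bash
python3 -c "
from jf import *
c=load('w8.png')
k=inv(plane(c,429,212,.05)); a=inv(plane(c,447,89,.062)); print(k,a,'arm deg',np.degrees(np.arctan2(*(k-a)[[1,0]]))%360)
A=inv(plane(c,468,147,.057));B=inv(plane(c,476,5,.057));C=inv(plane(c,532,150,.057));print('off',A,B,C,'yaw',np.degrees(np.arctan2(*(B-A)[[0,1]])))
print('strip',inv(plane(c,505,215,.046)),'board',inv(plane(c,368,220,.012)))
s=load('scene8.png'); a0=load('scene0.png')
d=cv2.absdiff(s['frame'],a0['frame']).max(2)>40
for n,(u,v,w,h) in dict(wax=(275,218,45,45),tape=(310,242,40,55),sand=(170,235,80,65)).items(): print(n,d[v:v+h,u:u+w].sum())
"
```

```text
[   0.5 -128.4   50. ] [-2.  -1.7 62. ] arm deg 271.13039355646526
off [ 28.7 -56.   57. ] [15.9 69.8 57. ] [ 93.9 -57.5  57. ] yaw -5.80978308792703
strip [  86.9 -131.3   46. ] board [ -59.3 -153.5   12. ]
wax 1
tape 1
sand 0
```

```bash
python3 -c "
import cv2
a=cv2.imread('pics/w8.png')[0:240,350:610]; cv2.imwrite('pics/w8z.png',cv2.resize(a,None,fx=2.5,fy=2.5,interpolation=2))"
```

```text
(no output)
```

View pics/w8z.png

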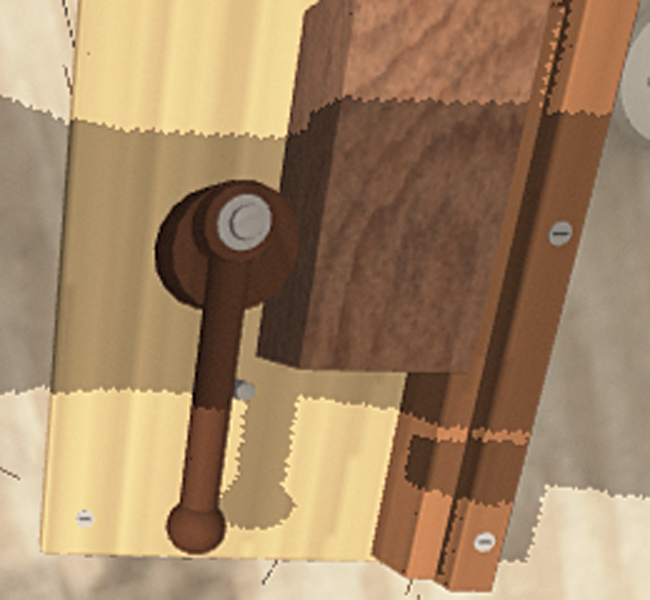

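```bash
python3 -c "
from jf import *
c=load('w8.png')
P=lambda u,v,z: inv(plane(c,350+u/2.5,v/2.5,z))
A,B,C,D=P(300,367,.057),P(350,5,.057),P(468,373,.057),P(550,5,.057)
print(A,B,C,D,[np.degrees(np.arctan2(*(q-p_)[[0,1]])) for p_,q in((A,B),(C,D))])
S,T=P(407,572,.046),P(440,436,.046);print('strip',S,T,np.degrees(np.arctan2(*(T-S)[[0,1]])))
L,M=P(43,550,.012),P(80,5,.012);print('board edge',L,M,np.degrees(np.arctan2(*(M-L)[[0,1]])))
"
```

```text
[ 30.7 -55.8  57. ] [28.  72.4 57. ] [ 98.9 -56.5  57. ] [99.2 74.2 57. ] [np.float64(-1.20651901804593), np.float64(0.13151265239048338)]
strip [  98.8 -147.5   46. ] [100.5 -84.9  46. ] 1.555573348383875
board edge [ -60.2 -153.5   12. ] [-60.7  82.8  12. ] -0.12123506983473441
```

```bash
python3 -c "
from rig import hand_in
print(hand_in())"
```

```text
the job is handed in; nothing more can be done
None
```

I slid the offcut to the end stop with the shut fingers, pushed the cam lever round to its end, then backed the arm clear and handed the job in at about 16 s. No verdict came back.

- **End stop:** the push stalled there, with the force rising from 5 to 11 N and no further motion. The last wrist picture puts the offcut's near end at jig y ≈ -56, so its centre is at y ≈ 14 mm (limit 11).
- **Lever:** I pushed it until it sat hard against the pin, with the reading rising to about 38 N and no motion. After release the arm measures about 271° (nominal 270°), so it did not visibly spring back.
- **Fence:** the offcut's far face is at jig x ≈ 99 mm, on the fence, with its centre at x ≈ 64 mm (limit 62). The cam's force on the offcut could not be measured directly.
- **Other objects:** comparing the first and last scene pictures shows no change at the wax tin, sanding block or tape measure.

Two checks disagreed. My first offcut corner readings gave a 5.8° skew, because one of the points was on the side face instead of the top. Read again from the top edges, the two long sides give -1.2° and +0.1° (limit 1.7°). The first jig estimate from the room cameras was also about 3 mm off in jig x, and I corrected it from the wrist camera before making contact.

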